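# Restock a row of lapped valve discs, oldest in front

## Robot

A 6-joint arm with a two-finger parallel gripper is mounted at the origin on the work surface. World frame = base frame: x ahead of the robot, y to its left, z up, the work surface at z = 0. Lengths are in mm, angles in rad, forces in N, time in s.
With the tool pointing down it reaches from about 275 to 825 mm from the base axis. Payload 4.9 kg.
Tool frame: the origin (TCP) lies on the centre line of the jaws, within the pads' length; the fingertips stand nose_length ahead of it and the grasp point (between the pads) lies 11 mm behind it (nose_length is the distance from the TCP to the fingertips, in mm); z points along the fingers, y is the line along which they close (so a half turn about z gives the same grasp; the last joint's range is limited). The gripper opens to 85 mm and grips with 20 to 120 N. Pads are 22 mm wide; open, the fingers measure 114 mm over their backs; the gripper's body (76 mm by 85 mm) begins 54 mm behind the grasp point. The pads swing forward as they close: fully open they stand 13 mm farther back than shut.
Start: joints at [-1.466, 0.326, -0.193, 1.052, 0, 1.437], TCP at [130.106, -534.407, 239.281] pointing down, gripper open.
Joint ranges: [-2.65, 2.65], [-0.97, 1.79], [-1.3, 1.35], [-1.93, 2.1], [-1.47, 1.37], [-3.14, 3.14]. Speed limits (rad/s): [2.57, 2.57, 3.14, 3.14, 3.14, 3.14].

## Interface

Orientations are given as a unit quaternion [w, x, y, z].
In Python, from workcell import get_obs, camera, camera_model, finish_job, nose_length gives the robot as it stands. The module is installed in compiled form; this text tells all that it offers.
- The arm moves only by the tool play_rows, never from a script. Its argument "motion" is one flat list of numbers, 5 for each row, row after row: the shift along the tool's x, y, z each as a share of 0.03 m, from -1 to 1, then the turn about the tool's z as a share of 6 degrees, from -1 to 1, then the opening, from 0 (shut) to 1 (fully open). In form: [dx, dy, dz, spin, fingers, dx, dy, dz, spin, fingers, ...]. A call has 1 to 8 rows; each row shifts and turns the commanded pose from where the row before left it, along the tool's axes as they then stand; what a row does not reach is not made up. A row lasts 1/12 s, in which the tool goes at most 41.7 mm and 7.16 degrees, less where a joint would pass 70% of its speed; a pose out of reach is approached as far as the arm can. A call with a number of a shift or a turn outside -1 to 1 is refused whole. A call with a gripper value outside its range is refused whole. The fingers move at their own pace and stop on an object; "newtons" is the grip in N (left out, the last holds). Time passes only in rows, so rows that do not move let the fingers close. It gives the time, the measured TCP pose, the force, the opening and the grip force at its end, in the units of the state.
- get_obs(): the state, without advancing time (a new reading comes with each control period).
- camera(name): name is "scene" or "top" or "wrist"; returns the picture (480x640x3 uint8, blue, green, red); there is no depth.
- camera_model(name): a dict with "camera_matrix" (3x3 intrinsics, pixels), "k1" (the pictures are not rectified: a ray, as slopes to the right and down, at radius r is drawn at 1 + k1 r^2 times it, then the intrinsics apply), "R" (3x3) and "t" (3): a world point X has camera coordinates R X + t; the wrist camera has in their place "hand_eye" (4x4, takes a point from camera to tool coordinates, whose origin is the TCP and whose axes are the flange's). Camera axes: x right, y down, z forward; pixel columns grow to the right and rows downward; lengths in mm; the calibration is good to about 2 mm. A picture is of the moment at which its call begins: read the wrist's pose just before it. camera_model takes no time and is no camera call.
- finish_job(): hands the job in; it is judged then, once.
The state is a dict: "time_s": time; "joints": joint angles; "joint_velocities": joint speeds; "joint_torque": joint torques, N m; "position": TCP position; "eef_rot": TCP orientation; "ft_force": force on the tool from outside, world axes, zero at the start; "torque": the same for the moment, N m; "grip_width": opening from 0.0 (shut) to 1.0 (fully open); "grip_force": force on a finger pad.
Only numpy, scipy, OpenCV 4.12 (cv2) and the standard library are available. Lean on these libraries where they do the work, as an engineer would, in place of code of your own. Each camera call takes 0.05 s, during which the arm holds its last target. There are 200 camera calls.

## Task

Restock the row of stained discs on the small blue shelf: slide the two older (stained) discs forward along their lane, without lifting them out or changing their order, until the first stands at the yellow front stop and the second close behind it, then set the new blue-capped disc down (not dropped) in the same lane close behind them, upright, so that no gap in the row is more than a few millimetres. Then press the green key on the stock terminal, gently but until it registers (about 5 N, held for half a second). Leave the red-capped disc, the other lane and everything else on the bench where they are.

Things in the scene. Friction and masses are not known exactly. Their poses are not given: they have to be found in the camera images.
- stop (a point): point on the floor (45 mm above the bench) of the shelf's LEFT lane, the one to restock, at the middle of the inner face of its yellow front stop. x points along the lane away from the stop (to the rear), y to the left across it, z up. The lane is 80 mm wide and 250 mm long inside; its side fences and rear wall rise 16 mm above the floor, the stop 15 mm
- rack: low shelf, grey floor and blue fences, 270 x 212 mm, fixed, turned a little; origin on the bench under its middle, axes as for the stop point. Two parallel lanes, their middles 48 mm left and right (+y, -y)
- old_front_c (a point): older disc nearer the stop: flat disc, diameter 72 mm, 10 mm thick, with a round stem, diameter 22 mm, upright on its middle; 75 mm tall in all, about 0.4 kg; point on its axis half-way up (37.5 mm above its underside), z up; plain steel with brown stains, bare stem
- old_rear_c (a point): older disc behind it in the same lane, alike: flat disc, diameter 72 mm, 10 mm thick, with a round stem, diameter 22 mm, upright on its middle; 75 mm tall in all, about 0.4 kg; point on its axis half-way up (37.5 mm above its underside), z up; plain steel with brown stains, bare stem. Slid forward by its stem it pushes the other before it
- new_c (a point): the new disc, on the bench to the left of the shelf: flat disc, diameter 72 mm, 10 mm thick, with a round stem, diameter 22 mm, upright on its middle; 75 mm tall in all, about 0.4 kg; point on its axis half-way up (37.5 mm above its underside), z up; bright metal, the top 16 mm of the stem blue
- old_front: the older disc nearer the stop, origin at the centre of its underside
- old_rear: the older disc behind it, origin at the centre of its underside
- new: the new disc, origin at the centre of its underside
- key_top (a point): middle of the upper face of the green key, 46 x 46 mm, on a grey terminal (110 x 140 x 40 mm, fixed) on the left of the bench; the face is level, 43 mm above the bench. The key gives only 1.5 mm under 6 N and springs back; it registers at 4 N or more held for 0.3 s and must not be pressed with more than 35 N
- key: the green key, origin 3 mm under the middle of its upper face
- reject_c (a point): bystander on the bench: a rejected disc like the new one but with a red stem top; the point is on its axis half-way up (37.5 mm)
- jar_c (a point): bystander: closed jar, diameter 68 mm, 70 mm tall, yellow label, black cap; the point is its centre
- other_a_c (a point): bystander: disc of the same size with a black stem top in the right lane, near the front; the point is half-way up its axis
- other_b_c (a point): bystander: second black-topped disc in the right lane; the point is half-way up its axis
- wrench: bystander: 180 mm wrench lying flat to the right of the shelf; origin under it
Things that resemble listed ones, but are neither listed nor needed, are in the scene too. What is shaped like the new but orange or turquoise is not meant. Leave any brown look-alike of the part that bears key_top alone.

How it is judged (in metres and radians):
On the way, in this order (a step that is already met when the one before it is completed fails the run):
1. the two older discs stand forward in their lane, in order, the first at the stop (x of old_front_c in the frame of stop between 0.03 and 0.046 m and y of old_front_c in the frame of stop between -0.012 and 0.012 m and z of old_front_c in the frame of stop between 0.032 and 0.042 m and angle between each of old_front_c, old_rear_c's own z axis and vertical below 0.1 rad and x of old_rear_c in the frame of stop between 0.09 and 0.128 m and y of old_rear_c in the frame of stop between -0.012 and 0.012 m and z of old_rear_c in the frame of stop between 0.032 and 0.042 m and horizontal distance between old_front_c and old_rear_c below 0.082 m and linear speed of each of old_front, old_rear below 0.02 m/s), for 0.2 s.
2. the new disc stands close behind them and has been let go (x of old_front_c in the frame of stop between 0.03 and 0.046 m and y of old_front_c in the frame of stop between -0.012 and 0.012 m and z of old_front_c in the frame of stop between 0.032 and 0.042 m and angle between each of old_front_c, old_rear_c, new_c's own z axis and vertical below 0.1 rad and x of old_rear_c in the frame of stop between 0.09 and 0.128 m and y of old_rear_c in the frame of stop between -0.012 and 0.012 m and z of old_rear_c in the frame of stop between 0.032 and 0.042 m and horizontal distance between old_front_c and old_rear_c below 0.082 m and x of new_c in the frame of stop between 0.155 and 0.21 m and y of new_c in the frame of stop between -0.012 and 0.012 m and z of new_c in the frame of stop between 0.032 and 0.042 m and horizontal distance between old_rear_c and new_c below 0.082 m and linear speed of new below 0.02 m/s and contact force between new and the fingers below 0.1 N), for 0.2 s.
3. the green key is pressed until it registers (4 N) (contact force between key and the fingers above 4 N), for 0.25 s.
At the end, for the whole second after the job is handed in: in the left lane, upright and at rest on its floor, stand from the front: first old disc (at most 10 mm of gap to the stop), second old disc, new disc (gaps between neighbours at most 10 mm); the key has been pressed with at least 4 N after that and is free again (all of step 1 and x of new_c in the frame of stop between 0.155 and 0.21 m and y of new_c in the frame of stop between -0.012 and 0.012 m and z of new_c in the frame of stop between 0.032 and 0.042 m and angle between new_c's own z axis and vertical below 0.1 rad and horizontal distance between old_rear_c and new_c below 0.082 m and linear speed of new below 0.02 m/s and contact force between key and anything else below 0.5 N); the robot touches nothing.
It fails at once if an older disc is lifted more than 15 mm off the lane floor (z of any of old_front_c, old_rear_c in the frame of stop above 0.0525 m).
It fails at once if a disc is tipped by more than 30 degrees (angle between any of old_front_c, old_rear_c, new_c's own z axis and vertical above 0.52 rad).
It fails at once if the new disc is dropped (falls free from more than about 20 mm) (linear speed of new above 0.6 m/s and contact force between new and the fingers below 0.1 N).
It fails at once if the key is pressed with more than 35 N (contact force between key and anything else above 35 N).
It fails at once if a bystander is moved by more than 20 mm (distance of any of other_a_c, other_b_c, reject_c, jar_c, wrench from where it was at the start of the episode above 0.02 m).
It also fails if it takes over 69 s, if anything falls off the work surface, if the arm or the gripper's body presses on something with over 40 N, if the wrist force passes 120 N, or if a joint passes its speed limit or range.

## Working session

There is one attempt and no reset: what is moved stays moved. The work goes in short steps, Python scripts to look and compute and a tool call to move; the robot and the scene stay as the last step left them, time stands still between calls to the robot, and variables do not carry over. Pictures are saved under pics/ and viewed, at most 12 in all, crops included, and the job is handed in when it is done.

Besides the shell and the picture viewer there is one more tool, called after "Call:" as a command line: name --argument value ..., lists and objects as JSON in quotes. play_rows: Moves the arm, as the interface text tells. Shift numbers are shares of 0.03 m and turn numbers shares of 6 degrees, none past 1 either way. Its arguments: {"type":"object","properties":{"motion":{"type":"array"},"newtons":{"type":"number"}},"required":["motion"]}

```bash
mkdir -p pics
cat > h.py <<'E'
import numpy as np, cv2
from scipy.spatial.transform import Rotation as Rn
from workcell import *
def ray(name,uv,obs=None):
    m=camera_model(name);K=np.array(m["camera_matrix"],float);k=m["k1"]
    d=np.linalg.inv(K)@[uv[0],uv[1],1.];d=d[:2];s=d.copy()
    for _ in range(30): s=d/(1+k*(s@s))
    v=np.array([*s,1.])
    if "R" in m:
        R=np.array(m["R"]);return -R.T@np.array(m["t"]).ravel(),R.T@v
    H=np.array(m["hand_eye"]);q=obs["eef_rot"];T=Rn.from_quat([*q[1:],q[0]]).as_matrix()
    return np.array(obs["position"])+T@H[:3,3],T@H[:3,:3]@v
def at(name,uv,z,obs=None):
    o,d=ray(name,uv,obs);return o+d*(z-o[2])/d[2]
def fwd(X):
    # world delta -> tool delta
    q=get_obs()["eef_rot"];return Rn.from_quat([*q[1:],q[0]]).as_matrix().T@X
E
python3 - <<'E'
from h import *
o=get_obs();print(o,nose_length)
for n in("scene","top"):
    cv2.imwrite(f"pics/{n}0.png",camera(n))
    m=camera_model(n);print(n,m)
print(camera_model("wrist"))
E
```

```text
{'time_s': 0.0, 'joints': array([-1.46623834e+00,  3.26968309e-01, -1.93611454e-01,  1.05195710e+00,
       -2.38880425e-06,  1.43660418e+00]), 'joint_velocities': array([ 2.09061963e-03,  3.87141159e-04,  9.04152754e-04, -6.11517104e-04,
       -9.06105177e-06,  2.72479487e-04]), 'joint_torque': array([-1.00134341e-03, -4.43394971e+01,  2.62442029e+01,  1.55085360e-02,
       -1.68733823e-04,  2.39624363e-06]), 'position': array([ 130.02353682, -533.82626752,  238.47803268]), 'eef_rot': array([-8.70192420e-04,  9.92882878e-01,  1.19091702e-01,  1.17001197e-05]), 'ft_force': array([ 0.53278786, -0.63728901,  0.08191893]), 'torque': array([ 0.00240318, -0.05433094, -0.00129914]), 'grip_force': 0.0, 'grip_width': 1.0009559813229656} 8.0
scene {'camera_matrix': array([[479.87635455,   0.        , 317.0900243 ],
       [  0.        , 479.87635455, 239.03693975],
       [  0.        ,   0.        ,   1.        ]]), 'k1': -0.038009917115559066, 'R': array([[-0.77019641,  0.63778522,  0.0052432 ],
       [ 0.38619284,  0.47288156, -0.79198366],
       [-0.50759489, -0.60795809, -0.61051977]
[... 335 characters left out ...]
8197,  0.02217191, -0.1897505 ],
       [ 0.18917986, -0.02551161, -0.98161099]]), 't': array([8.02181638e-01, 4.90766792e+02, 8.46019027e+02])}
{'camera_matrix': array([[409.67280312,   0.        , 313.31334703],
       [  0.        , 409.67280312, 243.77999777],
       [  0.        ,   0.        ,   1.        ]]), 'k1': -0.017734375073396053, 'hand_eye': array([[ 2.92538011e-04, -9.55590487e-01, -2.94697701e-01,
         7.54112814e+01],
       [ 9.99999941e-01,  2.26696665e-04,  2.57581979e-04,
         6.38632493e-01],
       [-1.79335903e-04, -2.94697760e-01,  9.55590497e-01,
        -1.34742107e+02],
       [ 0.00000000e+00,  0.00000000e+00,  0.00000000e+00,
         1.00000000e+00]])}
```

View pics/top0.png

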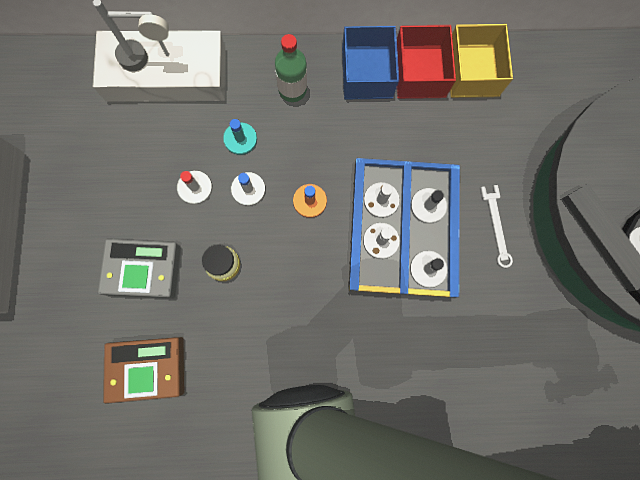

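View pics/scene0.png

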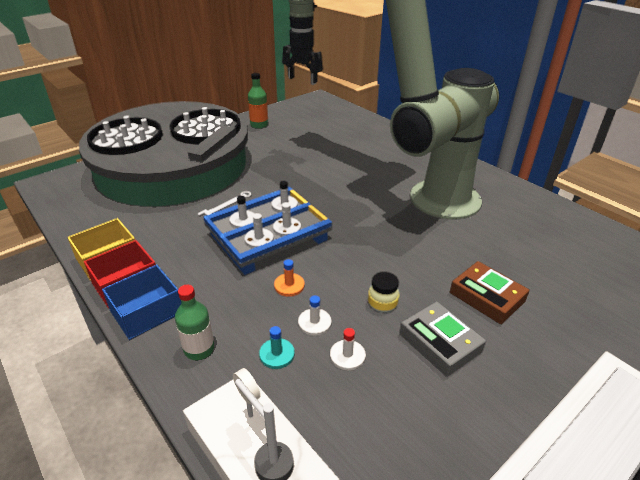

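The top view shows the rack at about (405,228), with the stained discs in its left lane at (382,200) and (381,240). The new disc is at (248,188), the red one at (194,187), the grey terminal's key at (135,277), and the yellow stop at the bottom (y≈291). I'll enlarge the crops for exact pixels.

Run:
```python
from h import *
i=cv2.imread("pics/top0.png")
a=cv2.resize(i[150:305,340:470],None,fx=3.8,fy=3.8,interpolation=cv2.INTER_CUBIC)
b=cv2.resize(i[165:305,100:275],None,fx=4,fy=4,interpolation=cv2.INTER_CUBIC)[:, :]
cv2.imwrite("pics/a.png",a);cv2.imwrite("pics/b.png",b);print(a.shape,b.shape)
```

```text
(589, 494, 3) (560, 700, 3)
```

View pics/a.png

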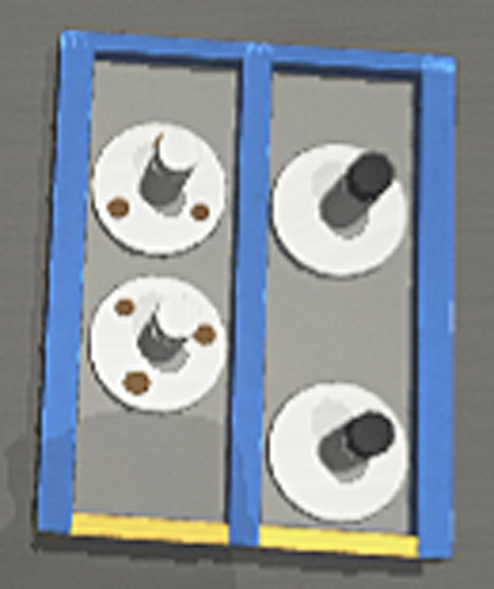

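View pics/b.png

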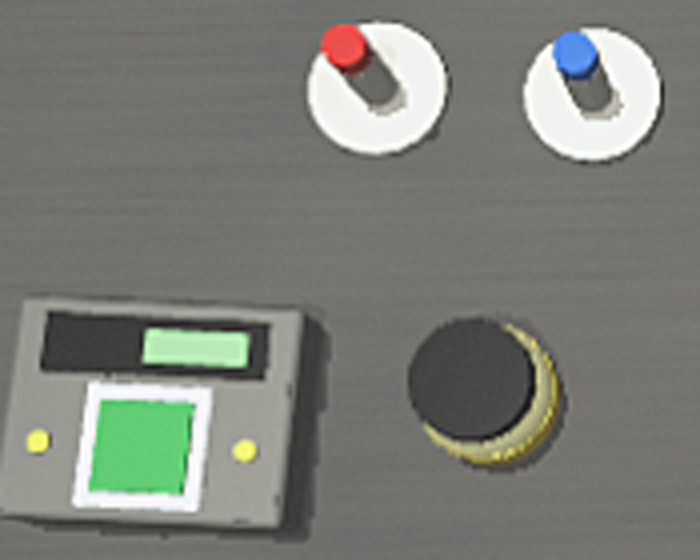

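Run:
```python
from h import *
A=lambda u,v:(340+(u+.5)/3.8-.5,150+(v+.5)/3.8-.5)
B=lambda u,v:(100+(u+.5)/4-.5,165+(v+.5)/4-.5)
T=lambda n,p,z:print(n,at("top",p,z).round(1))
T("rear",A(158,189),55);T("front",A(158,343),55)
T("reartop",A(178,153),120);T("fronttop",A(176,318),120)
for n,p in dict(Lr=(95,57),Rr=(241,67),Lf=(73,515),Rf=(228,527)).items():T(n,A(*p),61 if n[1]=='r' else 60)
T("othA",A(341,451),55);T("othB",A(339,209),55)
T("new",B(592,94),10);T("newtop",B(576,52),75);T("rej",B(377,88),10);T("rejt",B(345,46),75)
T("key",B(142,447),43);T("keyTL",B(97,400),43);T("keyTR",B(193,404),43);T("jar",B(472,378),70)
```

```text
rear [ 584.3 -136.4   55. ]
front [ 500.7 -132.    55. ]
reartop [ 582.9 -136.2  120. ]
fronttop [ 499.5 -130.7  120. ]
Lr [ 656.7 -105.3   61. ]
Rr [ 649.5 -183.4   61. ]
Lf [411.2 -83.1  60. ]
Rf [ 403.2 -161.9   60. ]
othA [ 441.5 -223.8   55. ]
othB [ 571.2 -232.2   55. ]
new [628.4 139.2  10. ]
newtop [628.5 138.   75. ]
rej [633.8 252.3  10. ]
rejt [633.5 251.3  75. ]
key [441.1 352.3  43. ]
keyTL [464.8 375.1  43. ]
keyTR [461.7 328.7  43. ]
jar [466.9 187.6  70. ]
```

The numbers are consistent: lane length is 247 against 250, and stem tops agree with disc centres to 1–2 mm. In the stop frame the rear disc is at x≈178 and the front at x≈94. I'll first turn the tool so its x points along the lane, toward the stop.

Call:
play_rows --motion '[0, 0, 0, -1, 1, 0, 0, 0, -1, 1, 0, 0, 0, -1, 1, 0, 0, 0, -1, 1, 0, 0, 0, -1, 1, 0, 0, 0, -1, 1, 0, 0, 0, -1, 1, 0, 0, 0, -1, 1]'

```text
time_s: 0.77
position: [130.1, -534.1, 238.8]
eef_rot: [-0.0, 0.857, 0.515, 0.0]
ft_force: [-0.5, 1.0, -0.8]
grip_width: 1.001
grip_force: 0.0
```

Call:
play_rows --motion '[0, 0, 0, -1, 1, 0, 0, 0, -1, 1, 0, 0, 0, -1, 1, 0, 0, 0, -1, 1, 0, 0, 0, -1, 1, 0, 0, 0, -1, 1, 0, 0, 0, -1, 1, 0, 0, 0, -1, 1]'

```text
time_s: 1.43
position: [130.1, -534.1, 238.8]
eef_rot: [-0.0, 0.574, 0.819, 0.0]
ft_force: [-0.0, -0.1, 0.2]
grip_width: 0.999
grip_force: 0.0
```

Call:
play_rows --motion '[0, 0, 0, -1, 1, 0, 0, 0, -1, 1, 0, 0, 0, -1, 1, 0, 0, 0, -1, 1, 0, 0, 0, -1, 1, 0, 0, 0, -1, 1, 0, 0, 0, -1, 1, 0, 0, 0, -1, 1]'

```text
time_s: 2.1
position: [130.1, -534.0, 238.8]
eef_rot: [-0.0, 0.191, 0.982, 0.001]
ft_force: [0.3, -0.3, 0.1]
grip_width: 0.998
grip_force: 0.0
```

Call:
play_rows --motion '[0, 0, 0, -1, 1, 0, 0, 0, -1, 1, 0, 0, 0, -0.9, 1, 0, 0, 0, 0, 1, 0, 0, 0, 0, 1]'

```text
time_s: 2.52
position: [130.1, -534.1, 238.9]
eef_rot: [-0.0, 0.044, 0.999, 0.0]
ft_force: [0.4, -0.8, -1.0]
grip_width: 1.003
grip_force: 0.0
```

```bash
cat >> h.py <<'E'
def go(x,y,z):
    o=get_obs();print("t",round(o["time_s"],2),"pos",o["position"].round(1),"F",o["ft_force"].round(1),"w",round(o["grip_width"],3),"gf",round(o["grip_force"],1))
    q=o["eef_rot"];t=Rn.from_quat([*q[1:],q[0]]).as_matrix()
    print("toolx angle",np.degrees(np.arctan2(t[1,0],t[0,0])).round(2),"tilt",t[:,2].round(4))
    print("rows",(fwd(np.array([x,y,z])-o["position"])/30).round(3))
E
python3 -c "
from h import *
go(584,-136.5,200)"
```

```text
t 2.52 pos [ 130.1 -534.1  238.9] F [ 0.4 -0.8 -1. ] w 1.003 gf 0.0
toolx angle 174.94 tilt [-1.e-04  8.e-04 -1.e+00]
rows [-13.904  14.536   1.307]
```

Call:
play_rows --motion '[-0.87, 0.91, 0, 0, 1, -0.87, 0.91, 0, 0, 1, -0.87, 0.91, 0, 0, 1, -0.87, 0.91, 0, 0, 1, -0.87, 0.91, 0, 0, 1, -0.87, 0.91, 0, 0, 1, -0.87, 0.91, 0, 0, 1, -0.87, 0.91, 0, 0, 1]'

```text
time_s: 3.18
position: [357.9, -333.2, 239.3]
eef_rot: [0.0, 0.044, 0.999, -0.0]
ft_force: [-0.8, -0.6, -0.7]
grip_width: 1.001
grip_force: 0.0
```

Call:
play_rows --motion '[-0.87, 0.91, 0, 0, 1, -0.87, 0.91, 0, 0, 1, -0.87, 0.91, 0, 0, 1, -0.87, 0.91, 0, 0, 1, -0.87, 0.91, 0, 0, 1, -0.87, 0.91, 0, 0, 1, -0.87, 0.91, 0, 0, 1, 0, 0, 0, 0, 1]'

```text
time_s: 3.85
position: [559.3, -155.6, 238.9]
eef_rot: [0.001, 0.041, 0.999, 0.001]
ft_force: [-0.1, 0.1, 0.3]
grip_width: 0.996
grip_force: 0.0
```

```bash
python3 -c "
from h import *
go(584,-136.5,200)
cv2.imwrite('pics/w1.png',camera('wrist'))"
```

```text
t 3.85 pos [ 559.3 -155.6  238.9] F [-0.1  0.1  0.3] w 0.996 gf 0.0
toolx angle 175.33 tilt [ 0.0025  0.0018 -1.    ]
rows [-0.766  0.699  1.301]
```

View pics/w1.png

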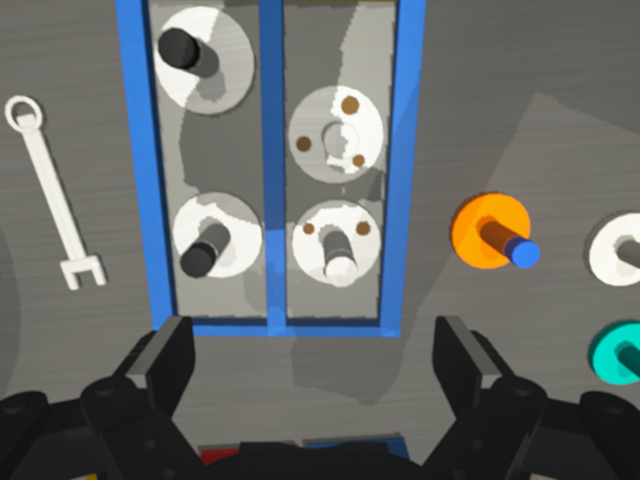

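The wrist view shows the rear disc at about (337,242) with its stem top at (341,263), and the front disc at (336,134).

```bash
python3 -c "
from h import *
o=get_obs()
for p,z in[((337,242),55),((341,263),120),((336,134),55),((341,139),120)]:print(at('wrist',p,z,o).round(1))
go(584,-136.5,200)"
```

```text
[ 580.4 -140.6   55. ]
[ 575.1 -141.3  120. ]
[ 495.6 -135.8   55. ]
[ 496.1 -136.3  120. ]
t 3.9 pos [ 557.1 -157.5  238.7] F [ 0.3 -0.4 -0. ] w 0.999 gf 0.0
toolx angle 175.26 tilt [ 1.e-04  4.e-04 -1.e+00]
rows [-0.835  0.771  1.291]
```

Call:
play_rows --motion '[-0.4, 0.36, 0, 0, 1, -0.4, 0.36, 0, 0, 1, 0, 0, 0.8, 0, 1, 0, 0, 0.8, 0, 1, 0, 0, 0.8, 0, 1, 0, 0, 0.6, 0, 1, 0, 0, 0, 0, 1]'

```text
time_s: 4.48
position: [577.4, -140.4, 145.2]
eef_rot: [-0.004, 0.044, 0.999, 0.001]
ft_force: [-1.2, -0.2, -0.4]
grip_width: 0.999
grip_force: 0.0
```

```bash
python3 -c "
from h import *
go(583,-137.7,86)"
```

```text
t 4.48 pos [ 577.4 -140.4  145.2] F [-1.2 -0.2 -0.4] w 0.999 gf 0.0
toolx angle 174.92 tilt [-0.0074  0.0024 -1.    ]
rows [-0.193  0.104  1.971]
```

Call:
play_rows --motion '[-0.15, 0.08, 0.4, 0, 1, 0, 0, 0.5, 0, 1, 0, 0, 0.5, 0, 1, 0, 0, 0.4, 0, 1, 0, 0, 0, 0, 1, 0, 0, 0, 0, 1]'

```text
time_s: 4.98
position: [585.9, -138.9, 95.7]
eef_rot: [0.0, 0.043, 0.999, -0.0]
ft_force: [-0.1, -0.9, 0.3]
grip_width: 0.999
grip_force: 0.0
```

```bash
python3 -c "
from h import *
go(583,-137.7,86)"
```

```text
t 4.98 pos [ 585.9 -138.9   95.7] F [-0.1 -0.9  0.3] w 0.999 gf 0.0
toolx angle 175.03 tilt [ 2.e-04 -1.e-04 -1.e+00]
rows [0.101 0.03  0.323]
```

Descend the rest and close with a light grip.

Call:
play_rows --motion '[0.09, 0.03, 0.3, 0, 1, 0, 0, 0, 0, 0.6, 0, 0, 0, 0, 0.3, 0, 0, 0, 0, 0.1, 0, 0, 0, 0, 0.1, 0, 0, 0, 0, 0.1, 0, 0, 0, 0, 0.1, 0, 0, 0, 0, 0.1]' --newtons 30

```text
time_s: 5.65
position: [583.4, -137.7, 86.7]
eef_rot: [0.0, 0.043, 0.999, -0.0]
ft_force: [0.2, -0.5, 1.7]
grip_width: 0.25
grip_force: 31.5
```

```bash
python3 -c "
from h import *
go(583,-137.7,86)"
```

```text
t 5.65 pos [ 583.4 -137.7   86.7] F [ 0.2 -0.5  1.7] w 0.25 gf 31.5
toolx angle 175.07 tilt [ 7.e-04 -6.e-04 -1.e+00]
rows [ 0.015 -0.001  0.023]
```

Call:
play_rows --motion '[0.15, 0, 0, 0, 0.1, 0.25, 0, 0, 0, 0.1, 0.25, 0, 0, 0, 0.1, 0.25, 0, 0, 0, 0.1, 0.25, 0, 0, 0, 0.1, 0.25, 0, 0, 0, 0.1, 0.25, 0, 0, 0, 0.1, 0.15, 0, 0, 0, 0.1]'

```text
time_s: 6.32
position: [529.4, -132.8, 86.9]
eef_rot: [0.001, 0.043, 0.999, -0.0]
ft_force: [5.0, -0.4, -0.3]
grip_width: 0.252
grip_force: 31.6
```

Call:
play_rows --motion '[0.1, 0, 0, 0, 0.1, 0.05, 0, 0, 0, 0.1, 0.05, 0, 0, 0, 0.1, 0, 0, 0, 0, 0.1]'

```text
time_s: 6.65
position: [524.0, -132.4, 86.8]
eef_rot: [0.001, 0.043, 0.999, -0.0]
ft_force: [5.0, -0.7, 2.2]
grip_width: 0.247
grip_force: 31.6
```

```bash
python3 -c "
from h import *
go(407.2+.996*108,-122.5-.0884*108,86)
cv2.imwrite('pics/t2.png',cv2.resize(camera('top')[150:305,340:470],None,fx=3.8,fy=3.8,interpolation=cv2.INTER_CUBIC))"
```

```text
t 6.65 pos [ 524.  -132.4   86.8] F [ 5.  -0.7  2.2] w 0.247 gf 31.6
toolx angle 175.08 tilt [ 1.9e-03 -2.0e-04 -1.0e+00]
rows [ 0.307 -0.015  0.025]
```

View pics/t2.png

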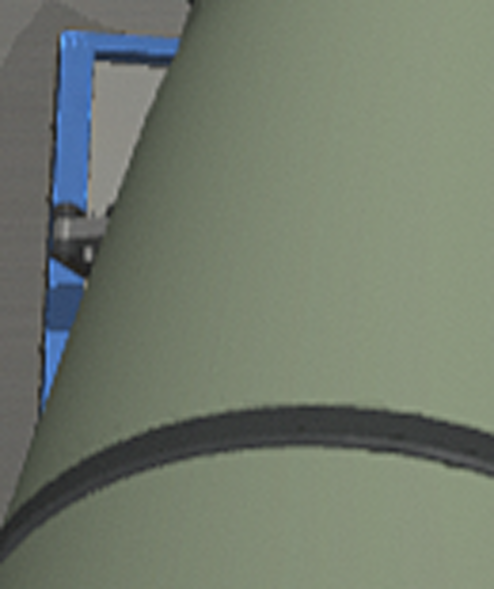

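The arm hides the lane in this view. The force stands at 5 N, which fits the friction of sliding both discs. I'll advance in small steps until the stop is felt.

Call:
play_rows --motion '[0.05, 0, 0, 0, 0.1, 0.05, 0, 0, 0, 0.1, 0.05, 0, 0, 0, 0.1, 0.05, 0, 0, 0, 0.1, 0, 0, 0, 0, 0.1]'

```text
time_s: 7.12
position: [518.2, -132.0, 86.8]
eef_rot: [0.001, 0.043, 0.999, -0.0]
ft_force: [6.0, -0.2, 1.7]
grip_width: 0.248
grip_force: 31.7
```

Call:
play_rows --motion '[0.05, 0, 0, 0, 0.1, 0.05, 0, 0, 0, 0.1, 0, 0, 0, 0, 0.1]'

```text
time_s: 7.37
position: [515.3, -131.7, 86.8]
eef_rot: [0.001, 0.043, 0.999, -0.0]
ft_force: [5.4, -1.1, 2.2]
grip_width: 0.25
grip_force: 31.7
```

Call:
play_rows --motion '[0.05, 0, 0, 0, 0.1, 0.05, 0, 0, 0, 0.1, 0, 0, 0, 0, 0.1]'

```text
time_s: 7.62
position: [513.3, -131.6, 87.0]
eef_rot: [0.002, 0.043, 0.999, -0.0]
ft_force: [7.3, -0.6, 0.9]
grip_width: 0.249
grip_force: 31.6
```

Call:
play_rows --motion '[0.05, 0, 0, 0, 0.1, 0.05, 0, 0, 0, 0.1, 0, 0, 0, 0, 0.1]'

```text
time_s: 7.87
position: [511.8, -131.5, 87.8]
eef_rot: [0.004, 0.043, 0.999, -0.0]
ft_force: [9.7, 0.5, 3.2]
grip_width: 0.25
grip_force: 31.8
```

The stop is felt at TCP x≈512, which is lane x≈105–108. I'll relieve the load, open, lift and check.

Call:
play_rows --motion '[-0.04, 0, 0, 0, 0.1, 0, 0, 0, 0, 0.4, 0, 0, 0, 0, 0.7, 0, 0, 0, 0, 1, 0, 0, 0, 0, 1, 0, 0, -0.2, 0, 1, 0, 0, -0.7, 0, 1, 0, 0, -0.9, 0, 1]'

```text
time_s: 8.53
position: [507.4, -130.3, 139.2]
eef_rot: [-0.003, 0.043, 0.999, 0.001]
ft_force: [0.3, -0.7, 0.0]
grip_width: 1.0
grip_force: 0.0
```

Call:
play_rows --motion '[0, 0, -1, 0, 1, -0.5, 0, -1, 0, 1, -0.8, 0, -1, 0, 1, -0.6, 0, -0.6, 0, 1, 0, 0, 0, 0, 1, 0, 0, 0, 0, 1, 0, 0, 0, 0, 1]'

```text
time_s: 9.12
position: [564.9, -135.5, 247.1]
eef_rot: [-0.001, 0.043, 0.999, 0.0]
ft_force: [-0.5, -0.3, -0.5]
grip_width: 1.006
grip_force: 0.0
```

```bash
python3 -c "
from h import *
go(628.4,138.5,230)
cv2.imwrite('pics/w2.png',camera('wrist'))"
```

```text
t 9.12 pos [ 564.9 -135.5  247.1] F [-0.5 -0.3 -0.5] w 1.006 gf 0.0
toolx angle 175.08 tilt [-2.8e-03  9.0e-04 -1.0e+00]
rows [-1.328  9.281  0.572]
```

View pics/w2.png

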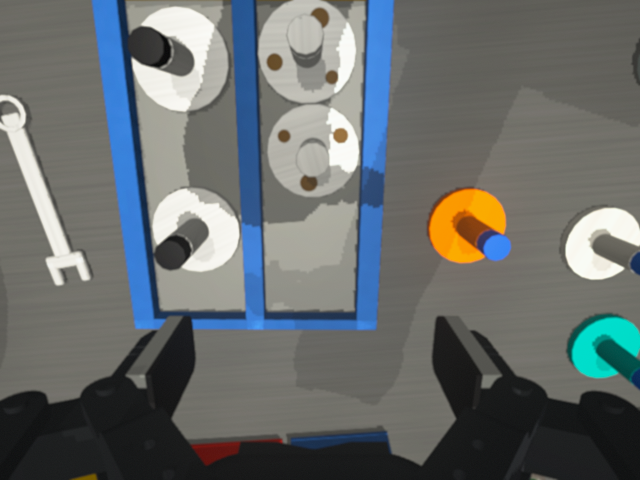

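The discs now sit close together, the rear at (313,150) and the front at (307,50). The new disc is at (605,243).

```bash
python3 -c "
from h import *
o=get_obs()
e=np.array([.9961,-.0884]);n=np.array([.0884,.9961]);s=np.array([407.2,-122.5])
for k,p,z in[('rear',(313,150),55),('front',(307,49),55),('rearwallL',(357,311),61),('rearwallR',(265,311),61)]:
  w=at('wrist',p,z,o);d=w[:2]-s;print(k,w.round(1),(d@e).round(1),(d@n).round(1))
print('new',at('wrist',(605,243),10,o).round(1))
go(628.4,138.5,230)"
```

```text
rear [ 513.3 -131.7   55. ] 106.5 0.2
front [ 440.8 -129.9   55. ] 34.2 -4.4
rearwallL [ 651.2 -105.5   61. ] 241.6 38.5
rearwallR [ 644.4 -184.5   61. ] 241.8 -40.8
new [626.3 139.   10. ]
t 9.17 pos [ 564.5 -135.4  246.7] F [0.7 0.4 0.1] w 0.998 gf 0.0
toolx angle 175.07 tilt [-0.0036  0.0012 -1.    ]
rows [-1.34  9.28  0.56]
```

Call:
play_rows --motion '[-0.15, 0.93, 0, 0, 1, -0.15, 0.93, 0, 0, 1, -0.15, 0.93, 0, 0, 1, -0.15, 0.93, 0, 0, 1, -0.15, 0.93, 0, 0, 1, -0.15, 0.93, 0, 0, 1, -0.15, 0.93, 0, 0, 1, -0.15, 0.93, 0, 0, 1]'

```text
time_s: 9.83
position: [619.7, 84.4, 246.6]
eef_rot: [-0.002, 0.043, 0.999, -0.0]
ft_force: [0.4, -0.6, -0.0]
grip_width: 1.0
grip_force: 0.0
```

Call:
play_rows --motion '[-0.1, 0.93, 0, 0, 1, 0, 0.93, 0, 0, 1, 0, 0, 0.5, 0, 1, 0, 0, 0.5, 0, 1, 0, 0, 0, 0, 1, 0, 0, 0, 0, 1, 0, 0, 0, 0, 1]'

```text
time_s: 10.42
position: [628.6, 138.2, 218.2]
eef_rot: [-0.001, 0.043, 0.999, -0.0]
ft_force: [-0.0, 0.5, 0.5]
grip_width: 0.997
grip_force: 0.0
```

```bash
python3 -c "
from h import *
go(627.3,139,42)
cv2.imwrite('pics/w3.png',camera('wrist'))"
```

```text
t 10.42 pos [628.6 138.2 218.2] F [-0.   0.5  0.5] w 0.997 gf 0.0
toolx angle 175.05 tilt [-1.2e-03 -1.0e-04 -1.0e+00]
rows [0.037 0.023 5.874]
```

View pics/w3.png

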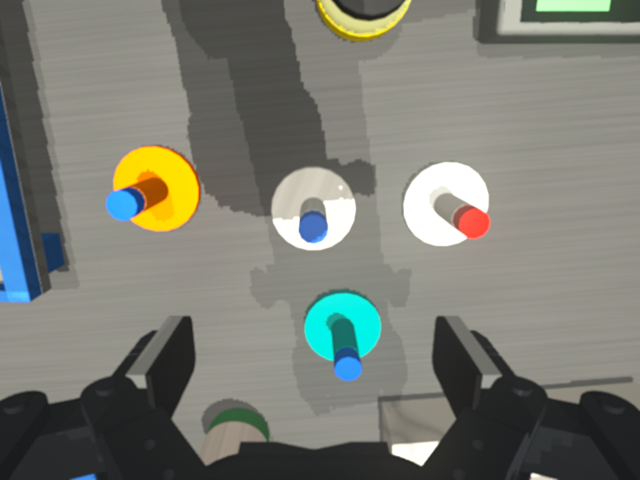

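The new disc is at (314,208), centred on the tool in y, with its cap at (313,227). Descend.

Call:
play_rows --motion '[0.03, 0.02, 0.8, 0, 1, 0, 0, 0.9, 0, 1, 0, 0, 0.9, 0, 1, 0, 0, 0.9, 0, 1, 0, 0, 0.9, 0, 1, 0, 0, 0.7, 0, 1, 0, 0, 0.4, 0, 1, 0, 0, 0.2, 0, 1]'

```text
time_s: 11.13
position: [627.6, 138.9, 46.0]
eef_rot: [-0.001, 0.043, 0.999, -0.0]
ft_force: [-0.0, 0.1, 0.1]
grip_width: 1.001
grip_force: 0.0
```

Call:
play_rows --motion '[0, 0, 0.15, 0, 1, 0, 0, 0, 0, 1, 0, 0, 0, 0, 0.6, 0, 0, 0, 0, 0.3, 0, 0, 0, 0, 0.1, 0, 0, 0, 0, 0.1, 0, 0, 0, 0, 0.1, 0, 0, 0, 0, 0.1]' --newtons 50

```text
time_s: 11.8
position: [628.6, 139.0, 43.4]
eef_rot: [0.0, 0.043, 0.999, -0.0]
ft_force: [-0.4, -2.3, 3.0]
grip_width: 0.247
grip_force: 48.7
```

```bash
python3 -c "
from h import *
o=get_obs();print(camera_model('top')['t'][0])
go(627.3,139,42)"
```

```text
0.802181638244435
t 11.8 pos [628.6 139.   43.4] F [-0.4 -2.3  3. ] w 0.247 gf 48.7
toolx angle 175.07 tilt [ 8.e-04 -8.e-04 -1.e+00]
rows [ 0.045 -0.003  0.048]
```

Held at 43.4 mm above its underside, so the placing TCP height is about 88.4. Lift.

Call:
play_rows --motion '[0, 0, -0.2, 0, 0.1, 0, 0, -0.5, 0, 0.1, 0, 0, -0.7, 0, 0.1, 0, 0, -0.8, 0, 0.1, 0, 0, -0.8, 0, 0.1, 0, 0, -0.6, 0, 0.1, 0, 0, -0.2, 0, 0.1, 0, 0, 0, 0, 0.1]'

```text
time_s: 12.47
position: [629.0, 139.6, 158.1]
eef_rot: [0.001, 0.043, 0.999, 0.0]
ft_force: [-0.1, 0.4, -5.9]
grip_width: 0.25
grip_force: 49.4
```

```bash
python3 -c "
from h import *
go(590,-138.5,155)"
```

```text
t 12.47 pos [629.  139.6 158.1] F [-0.1  0.4 -5.9] w 0.25 gf 49.4
toolx angle 175.09 tilt [ 2.3e-03  5.0e-04 -1.0e+00]
rows [ 0.503 -9.347  0.097]
```

Call:
play_rows --motion '[0, -0.3, 0, 0, 0.1, 0, -0.6, 0, 0, 0.1, 0, -0.7, 0, 0, 0.1, 0, -0.7, 0, 0, 0.1, 0.05, -0.7, 0, 0, 0.1, 0.05, -0.7, 0, 0, 0.1, 0.05, -0.7, 0, 0, 0.1, 0.05, -0.7, 0, 0, 0.1]'

```text
time_s: 13.13
position: [607.1, -14.0, 154.3]
eef_rot: [-0.002, 0.043, 0.999, 0.0]
ft_force: [0.8, -0.2, -5.6]
grip_width: 0.25
grip_force: 49.4
```

Call:
play_rows --motion '[0.05, -0.7, 0, 0, 0.1, 0.05, -0.7, 0, 0, 0.1, 0.05, -0.7, 0, 0, 0.1, 0.05, -0.7, 0, 0, 0.1, 0.05, -0.7, 0, 0, 0.1, 0.05, -0.5, 0, 0, 0.1, 0, -0.2, 0, 0, 0.1, 0, 0, 0, 0, 0.1]'

```text
time_s: 13.8
position: [588.5, -138.6, 155.6]
eef_rot: [-0.001, 0.044, 0.999, 0.0]
ft_force: [0.8, 1.1, -4.9]
grip_width: 0.243
grip_force: 49.6
```

Call:
play_rows --motion '[0, 0, 0, 0, 0.1, 0, 0, 0, 0, 0.1]'

```text
time_s: 13.97
position: [589.3, -136.2, 156.4]
eef_rot: [-0.0, 0.042, 0.999, 0.0]
ft_force: [-0.2, 0.3, -5.1]
grip_width: 0.242
grip_force: 49.6
```

```bash
python3 -c "
from h import *
go(590,-138.5,89)
cv2.imwrite('pics/w4.png',camera('wrist'))"
```

```text
t 13.97 pos [ 589.3 -136.2  156.4] F [-0.2  0.3 -5.1] w 0.242 gf 49.6
toolx angle 175.14 tilt [-6.e-04  1.e-03 -1.e+00]
rows [-0.03  -0.076  2.247]
```

View pics/w4.png

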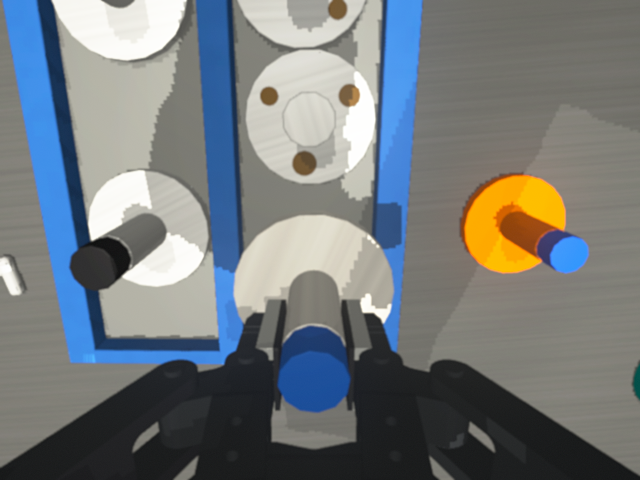

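The held disc hangs straight, its front edge at (313,215) and sides at 234/394. The rear stained disc's rear edge is at (311,184). Next I'll work out the gap.

```bash
python3 -c "
from h import *
o=get_obs();e=np.array([.9961,-.0884]);n=np.array([.0884,.9961]);s=np.array([407.2,-122.5])
for k,p,z in[('newfront',(313,214.5),123),('rearback',(311,184),55),('rearcentre',(311,117),55),('newL',(234,285),123),('newR',(394,285),123),('fenceL',(376,260),61),('fenceR',(241,260),61)]:
  w=at('wrist',p,z,o);d=w[:2]-s;print(k,w.round(1),(d@e).round(1),(d@n).round(1))
go(590,-138.5,89)"
```

```text
newfront [ 553.8 -133.7  123. ] 147.0 1.8
rearback [ 551.3 -134.7   55. ] 144.6 0.6
rearcentre [ 514.4 -131.6   55. ] 107.6 0.5
newL [ 582.7 -171.4  123. ] 179.2 -33.2
newR [ 588.7 -100.6  123. ] 178.9 37.9
fenceL [598.8 -99.9  61. ] 188.9 39.4
fenceR [ 592.1 -180.1   61. ] 189.2 -41.0
t 14.02 pos [ 589.5 -136.1  156.6] F [ 0.4 -0.4 -5.1] w 0.24 gf 49.6
toolx angle 175.17 tilt [-4.e-04  7.e-04 -1.e+00]
rows [-0.026 -0.08   2.252]
```

Call:
play_rows --motion '[-0.08, -0.09, 0, 0, 0.1, 0, 0, 0.3, 0, 0.1, 0, 0, 0.5, 0, 0.1, 0, 0, 0.5, 0, 0.1, 0, 0, 0.4, 0, 0.1, 0, 0, 0.25, 0, 0.1, 0, 0, 0.1, 0, 0.1, 0, 0, 0, 0, 0.1]'

```text
time_s: 14.68
position: [591.1, -139.8, 94.3]
eef_rot: [-0.001, 0.043, 0.999, 0.0]
ft_force: [-0.4, -0.4, -5.9]
grip_width: 0.241
grip_force: 49.6
```

Call:
play_rows --motion '[0, 0, 0.05, 0, 0.1, 0, 0, 0, 0, 0.1, 0, 0, 0, 0, 0.1]'

```text
time_s: 14.93
position: [592.2, -140.4, 94.5]
eef_rot: [0.001, 0.043, 0.999, -0.0]
ft_force: [-0.3, 0.0, -4.5]
grip_width: 0.246
grip_force: 49.6
```

Call:
play_rows --motion '[0, 0, 0.1, 0, 0.1, 0, 0, 0.05, 0, 0.1, 0, 0, 0, 0, 0.1, 0, 0, 0, 0, 0.1]'

```text
time_s: 15.27
position: [591.5, -140.2, 89.2]
eef_rot: [-0.0, 0.043, 0.999, 0.0]
ft_force: [-0.8, -0.6, -5.0]
grip_width: 0.243
grip_force: 49.6
```

Call:
play_rows --motion '[0, 0, 0.05, 0, 0.1, 0, 0, 0, 0, 0.1, 0, 0, 0, 0, 0.1]'

```text
time_s: 15.52
position: [591.8, -140.3, 88.4]
eef_rot: [0.0, 0.043, 0.999, -0.0]
ft_force: [-1.9, -0.3, 1.3]
grip_width: 0.249
grip_force: 50.0
```

It is on the floor: the weight is off and z is 88.4. I'll slide it forward to close the gap, watching the force.

Call:
play_rows --motion '[0.05, 0, 0, 0, 0.1, 0.05, 0, 0, 0, 0.1, 0, 0, 0, 0, 0.1, 0, 0, 0, 0, 0.1]'

```text
time_s: 15.85
position: [589.8, -140.3, 88.5]
eef_rot: [0.001, 0.043, 0.999, -0.0]
ft_force: [3.2, -0.2, 0.6]
grip_width: 0.242
grip_force: 50.2
```

Call:
play_rows --motion '[0.04, 0, 0, 0, 0.1, 0, 0, 0, 0, 0.1, 0, 0, 0, 0, 0.1]'

```text
time_s: 16.1
position: [588.5, -140.2, 88.5]
eef_rot: [0.001, 0.043, 0.999, -0.0]
ft_force: [3.8, -0.4, 2.8]
grip_width: 0.245
grip_force: 50.4
```

Call:
play_rows --motion '[0, 0, 0, 0, 0.1, 0, 0, 0, 0, 0.4, 0, 0, 0, 0, 0.7, 0, 0, 0, 0, 1, 0, 0, 0, 0, 1, 0, 0, 0, 0, 1, 0, 0, -0.2, 0, 1, 0, 0, -0.7, 0, 1]'

```text
time_s: 16.77
position: [584.9, -139.0, 112.2]
eef_rot: [-0.003, 0.043, 0.999, 0.001]
ft_force: [0.2, -0.5, 1.2]
grip_width: 0.999
grip_force: 0.0
```

Call:
play_rows --motion '[0, 0, -1, 0, 1, 0, 0, -1, 0, 1, 0, 0, -1, 0, 1, 0, 0, -1, 0, 1, 0, 0, -0.4, 0, 1, 0, 0, 0, 0, 1, 0, 0, 0, 0, 1, 0, 0, 0, 0, 1]'

```text
time_s: 17.43
position: [586.6, -139.6, 245.5]
eef_rot: [-0.001, 0.043, 0.999, 0.0]
ft_force: [0.4, -0.1, 0.5]
grip_width: 1.0
grip_force: 0.0
```

```bash
python3 -c "
from h import *
go(441.1,352.3,150)
cv2.imwrite('pics/w5.png',camera('wrist'))"
```

```text
t 17.43 pos [ 586.6 -139.6  245.5] F [ 0.4 -0.1  0.5] w 1.0 gf 0.0
toolx angle 175.08 tilt [-2.e-03  7.e-04 -1.e+00]
rows [ 6.233 15.918  3.204]
```

View pics/w5.png

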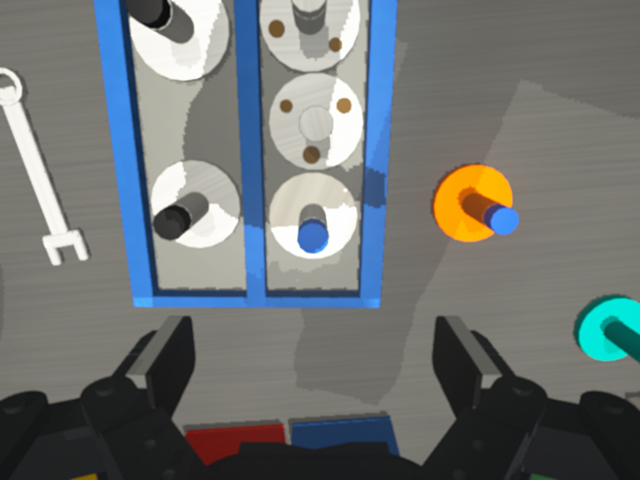

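The new disc stands upright with its front edge at row ~172, against the rear disc's edge at ~169, so the gap is about 2 mm. On to the key, with the fingers closing on the way.

Call:
play_rows --motion '[0.2, 0.5, 0, 0, 0.5, 0.35, 0.9, 0, 0, 0, 0.35, 0.9, 0, 0, 0, 0.35, 0.9, 0, 0, 0, 0.35, 0.9, 0, 0, 0, 0.35, 0.9, 0, 0, 0, 0.35, 0.9, 0, 0, 0, 0.35, 0.9, 0, 0, 0]' --newtons 40

```text
time_s: 18.15
position: [523.8, 72.2, 245.5]
eef_rot: [-0.001, 0.043, 0.999, 0.0]
ft_force: [0.7, -0.0, 0.0]
grip_width: 0.001
grip_force: 0.0
```

Call:
play_rows --motion '[0.35, 0.9, 0, 0, 0, 0.35, 0.9, 0, 0, 0, 0.35, 0.9, 0, 0, 0, 0.35, 0.9, 0, 0, 0, 0.35, 0.9, 0, 0, 0, 0.35, 0.9, 0, 0, 0, 0.35, 0.9, 0, 0, 0, 0.35, 0.9, 0, 0, 0]'

```text
time_s: 18.82
position: [458.3, 294.0, 245.5]
eef_rot: [-0.001, 0.043, 0.999, -0.0]
ft_force: [1.2, -0.1, 0.1]
grip_width: -0.001
grip_force: 0.0
```

Call:
play_rows --motion '[0.35, 0.9, 0, 0, 0, 0.3, 0.8, 0, 0, 0, 0.1, 0.2, 0, 0, 0, 0, 0, 0.7, 0, 0, 0, 0, 0.7, 0, 0, 0, 0, 0, 0, 0, 0, 0, 0, 0, 0, 0, 0, 0, 0, 0]'

```text
time_s: 19.48
position: [442.9, 351.1, 205.2]
eef_rot: [-0.0, 0.043, 0.999, -0.0]
ft_force: [-0.3, -0.2, 0.6]
grip_width: -0.002
grip_force: 0.0
```

```bash
python3 -c "
from h import *
go(441.1,352.3,70)
cv2.imwrite('pics/w6.png',camera('wrist'))"
```

```text
t 19.48 pos [442.9 351.1 205.2] F [-0.3 -0.2  0.6] w -0.002 gf 0.0
toolx angle 175.06 tilt [-3.e-04 -2.e-04 -1.e+00]
rows [0.061 0.036 4.506]
```

View pics/w6.png

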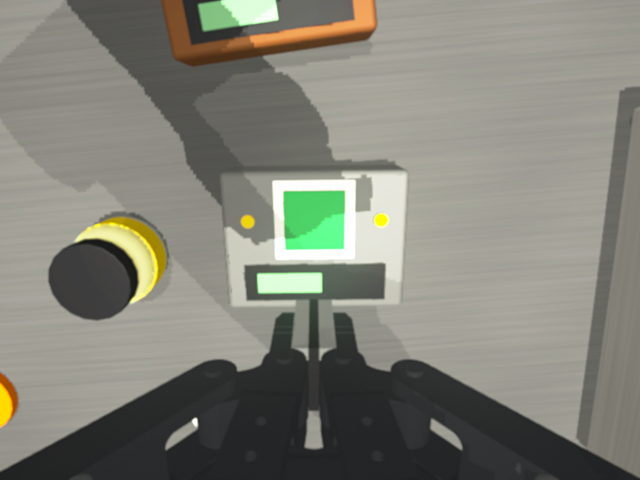

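The wrist view puts the key of the grey terminal at (314,220), in line with the fingers. Descend, then creep.

Call:
play_rows --motion '[0.05, 0.03, 0.6, 0, 0, 0, 0, 0.8, 0, 0, 0, 0, 0.8, 0, 0, 0, 0, 0.8, 0, 0, 0, 0, 0.7, 0, 0, 0, 0, 0.5, 0, 0, 0, 0, 0.2, 0, 0, 0, 0, 0, 0, 0]'

```text
time_s: 20.2
position: [441.4, 352.0, 72.3]
eef_rot: [-0.001, 0.043, 0.999, -0.0]
ft_force: [-1.2, 0.2, 0.5]
grip_width: 0.005
grip_force: 0.0
```

Call:
play_rows --motion '[0, 0, 0, 0, 0, 0, 0, 0, 0, 0]'

```text
time_s: 20.37
position: [442.7, 353.0, 74.4]
eef_rot: [0.001, 0.043, 0.999, 0.001]
ft_force: [-0.3, -0.7, -1.0]
grip_width: -0.0
grip_force: 0.0
```

```bash
python3 -c "
from h import *
o=get_obs();print(at('wrist',(314,220),43,dict(position=np.array([442.9,351.1,205.2]),eef_rot=o['eef_rot'])).round(1))
go(441.1,352.3,52)"
```

```text
[441.5 351.4  43. ]
t 20.37 pos [442.7 353.   74.4] F [-0.3 -0.7 -1. ] w -0.0 gf 0.0
toolx angle 175.07 tilt [ 0.0022  0.0014 -1.    ]
rows [ 0.054 -0.028  0.745]
```

Call:
play_rows --motion '[0.04, -0.02, 0.1, 0, 0, 0, 0, 0.15, 0, 0, 0, 0, 0.15, 0, 0, 0, 0, 0.1, 0, 0, 0, 0, 0.05, 0, 0, 0, 0, 0, 0, 0, 0, 0, 0, 0, 0, 0, 0, 0, 0, 0]'

```text
time_s: 21.03
position: [440.4, 351.9, 56.3]
eef_rot: [0.0, 0.043, 0.999, 0.0]
ft_force: [-0.3, 0.2, 0.7]
grip_width: 0.002
grip_force: 0.0
```

Call:
play_rows --motion '[0, 0, 0.05, 0, 0, 0, 0, 0.03, 0, 0, 0, 0, 0.02, 0, 0, 0, 0, 0, 0, 0]'

```text
time_s: 21.37
position: [440.2, 351.8, 53.1]
eef_rot: [-0.0, 0.043, 0.999, -0.0]
ft_force: [-0.0, -0.6, 1.1]
grip_width: -0.004
grip_force: 0.0
```

Call:
play_rows --motion '[0, 0, 0.03, 0, 0, 0, 0, 0.02, 0, 0, 0, 0, 0, 0, 0, 0, 0, 0, 0, 0]'

```text
time_s: 21.7
position: [440.3, 351.8, 51.7]
eef_rot: [-0.0, 0.043, 0.999, -0.0]
ft_force: [-0.4, 0.9, -0.2]
grip_width: -0.002
grip_force: 0.0
```

Call:
play_rows --motion '[0, 0, 0.03, 0, 0, 0, 0, 0, 0, 0, 0, 0, 0, 0, 0]'

```text
time_s: 21.95
position: [440.4, 351.9, 50.9]
eef_rot: [0.0, 0.043, 0.999, 0.0]
ft_force: [0.6, -0.1, -0.6]
grip_width: -0.002
grip_force: 0.2
```

Call:
play_rows --motion '[0, 0, 0.03, 0, 0, 0, 0, 0, 0, 0, 0, 0, 0, 0, 0]'

```text
time_s: 22.2
position: [440.5, 352.0, 50.3]
eef_rot: [0.0, 0.043, 0.999, 0.0]
ft_force: [-0.5, -0.2, 3.1]
grip_width: 0.0
grip_force: 1.5
```

Call:
play_rows --motion '[0, 0, 0.03, 0, 0, 0, 0, 0, 0, 0, 0, 0, 0, 0, 0]'

```text
time_s: 22.45
position: [440.5, 351.9, 49.6]
eef_rot: [0.0, 0.043, 0.999, 0.0]
ft_force: [-1.0, -1.2, 5.5]
grip_width: 0.002
grip_force: 3.1
```

Call:
play_rows --motion '[0, 0, 0.03, 0, 0, 0, 0, 0, 0, 0, 0, 0, 0, 0, 0, 0, 0, 0, 0, 0, 0, 0, 0, 0, 0, 0, 0, 0, 0, 0, 0, 0, 0, 0, 0, 0, 0, 0, 0, 0]'

```text
time_s: 23.12
position: [440.5, 352.0, 49.5]
eef_rot: [0.0, 0.043, 0.999, 0.0]
ft_force: [-2.9, -2.8, 12.9]
grip_width: -0.002
grip_force: 6.5
```

Call:
play_rows --motion '[0, 0, 0, 0, 0]'

```text
time_s: 23.2
position: [440.5, 352.0, 49.5]
eef_rot: [0.0, 0.043, 0.999, 0.0]
ft_force: [-3.2, -1.4, 13.2]
grip_width: 0.001
grip_force: 6.5
```

The press held about 13 N for over 0.5 s, well above 4 N and below 35 N. Release, retract and verify.

Call:
play_rows --motion '[0, 0, -0.2, 0, 0, 0, 0, -0.5, 0, 0, 0, 0, -0.9, 0, 0, 0, 0, -0.9, 0, 0, 0, 0, -0.9, 0, 0, 0, 0, 0, 0, 0, 0, 0, 0, 0, 0, 0, 0, 0, 0, 0]'

```text
time_s: 23.87
position: [439.9, 351.6, 149.5]
eef_rot: [-0.0, 0.043, 0.999, -0.0]
ft_force: [-0.3, -0.2, -0.8]
grip_width: -0.001
grip_force: 0.0
```

```bash
python3 -c "
from h import *
go(441,352,150)
i=camera('top')[130:310,80:480];cv2.imwrite('pics/t9.png',cv2.resize(i,None,fx=2,fy=2,interpolation=cv2.INTER_CUBIC))"
```

```text
t 23.87 pos [439.9 351.6 149.5] F [-0.3 -0.2 -0.8] w -0.001 gf 0.0
toolx angle 175.08 tilt [-7.e-04 -4.e-04 -1.e+00]
rows [-0.035  0.016 -0.016]
```

View pics/t9.png

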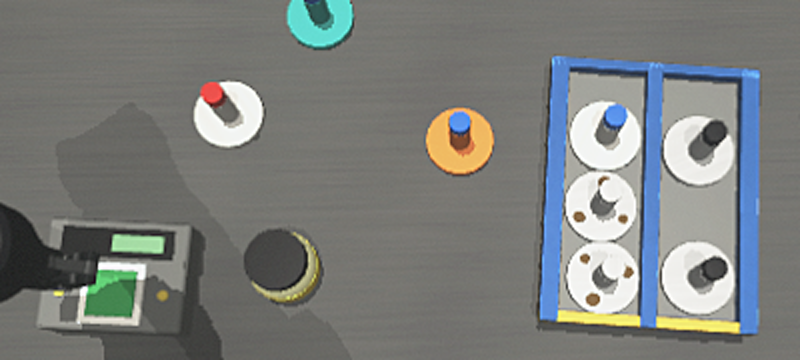

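The three discs stand in a tight row at the stop, (602,277), (601,207) and (606,134), and the bystanders haven't moved.

```bash
python3 -c "
from workcell import *
print(finish_job())"
```

```text
the job is handed in; nothing more can be done
None
```

The job is handed in (no verdict was returned): the two stained discs stand at the stop with the blue-capped disc about 2 mm behind them, the green key was held at about 13 N (above the suggested 5 N, under the 35 N limit) for over half a second and released, and the final picture shows no bystander moved.

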